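Fold back the dispenser's bifold dust cover and draw the bottom lens packet

ROBOT

A 6-joint arm with a two-finger parallel gripper is mounted at the origin on a cart in front of the work surface, level with it; the furniture and walls round the work are solid. World frame = base frame: x ahead of the robot, y to its left, z up, the work surface at z = 0. Lengths are in m, angles in rad, forces in N, time in s.
With the tool pointing down it reaches from about 0.275 to 0.85 m from the base axis. Payload 5.2 kg.
Tool frame: the origin (TCP) lies at the very end of the fingers, on their centre line; the grasp point (between the pads) lies 19 mm behind it; z points along the fingers, y is the line along which they close (so a half turn about z gives the same grasp; the last joint's range is limited). The gripper opens to 85 mm and grips with 20 to 120 N. Pads are 22 mm wide; open, the fingers measure 114 mm over their backs; the gripper's body (76 mm by 85 mm) begins 54 mm behind the grasp point. The pads swing forward as they close: fully open they stand 13 mm farther back than shut.
Start: joints at [-1.493, 0.259, 1.535, -0, 1.348, -0.203], TCP at [0.152, -0.528, 0.231] pointing down, gripper open.
Joint ranges: [-3.14, 3.14], [-0.91, 2.08], [0.19, 2.58], [-1.22, 4.36], [0.22, 2.71], [-3.12, 3.12]. Speed limits (rad/s): [2.57, 2.57, 3.14, 3.14, 3.14, 3.14].

INTERFACE

Orientations are given as a unit quaternion [x, y, z, w].
In Python, from rig import robot gives the robot as it stands.
- The arm moves only by the shell command python3 -m pendant 'ROWS'. ROWS is JSON, a list of rows, each an object of numbers: "ax", "ay", "az": the turn, a rotation vector about the world's x, y, z scaled (see below); "x", "y", "z": the shift along the world's x, y, z scaled (see below); "hand": the opening, from 0 (shut) to 1 (fully open). In form: [{"ax": .., "ay": .., "az": .., "x": .., "y": .., "z": .., "hand": ..}, ...]. A call has 1 to 20 rows; each row is the pose to reach, as a shift and turn from the pose commanded when the call began, turning the shorter way round; what a row does not reach only later rows make up. The controller multiplies each number of a shift by 20 cm and each number of a turn by 2 pi rad. A row lasts 1/10 s, in which the tool goes at most 50 mm and 8.59 degrees, less where a joint would pass 70% of its speed; a pose out of reach is approached as far as the arm can. A call with a number of a shift or a turn outside -1 to 1 is refused whole. A call with a gripper value outside its range is refused whole. The fingers move at their own pace and stop on an object; the grip force is fixed at half the most. Time passes only in rows, so rows that repeat a pose let the fingers close. It gives the time, the measured TCP pose, the force, the opening and the grip force at its end, in the units of the state.
- robot.observe(): the state, without advancing time (a new reading comes with each control period).
- robot.get_image(name): name is "scene" or "top"; returns a dict with "color" (400x640x3 uint8, red, green, blue), "fx", "fy", "cx", "cy" (pixels), "T" (4x4, takes a point from camera to world coordinates). Camera axes: x right, y up, looking along -z (the intrinsics and any distortion apply to the point x, -y, -z); pixel columns grow to the right and rows downward; lengths in m; the calibration is good to about 2 mm. A picture is of the moment at which its call begins. There is no depth.
- robot.hand_in(): hands the job in; it is judged then, once.
Trained networks look in the newest picture that a camera, given by its name, has taken for a name from the list of things; names that differ only in an ending like _2 or _b are one class to them, and where a whole thing is asked for, a point or a joint stands for the part that bears it (a point fixed in the world has none). Each returns a list of dicts, best first, with "score" (0 to 1); they miss things now and then, are a little off and sometimes report something else, mostly with a low value. They report only what shows in the picture. A call takes as long as a camera call.
- robot.trace(camera, query): "mask" (400x640 bool, what is visible of it) and "extent" ([left, top, width, height] in pixels, round what is visible of it).
The state is a dict: "clock": time; "q": joint angles; "joint_velocities": joint speeds; "joint_efforts": joint torques, N m; "ee_pos": TCP position; "orientation": TCP orientation; "ft_force": force on the tool from outside, world axes, zero at the start; "ft_torque": the same for the moment, N m; "width": finger opening in m; "grasp_force": force on a finger pad.
Only numpy, scipy, OpenCV 4.12 (cv2) and the standard library are available. Lean on these libraries where they do the work, as an engineer would, in place of code of your own. Each camera call takes 0.05 s, during which the arm holds its last target. There are 200 camera calls.

TASK

Fold the dust cover of the lens-packet dispenser right back until its two panels stand flat against each other at the rear. Then draw the bottom packet out from under the stack and lay it flat in the free part of the job tray, beside the lens already there, leaving the other packets neatly stacked in the dispenser and the cover folded. Leave the other things where they are.

Things in the scene. Friction and masses are not known exactly. Their poses are not given: they have to be found in the camera images.
- dispenser: White metal box fixed to the worktop, 205 (x) x 150 (y) x 60 mm. Origin: centre of its underside; x to its rear, y to its left, z up. Inside: floor at z 4, x -100 to +97, y -68 to +68 mm. Side walls carry aluminium rails (|y| 63 to 75, top z 60); front wall only 22 mm high. Front half: open pick-up well; rear half: packet magazine. A two-panel dust cover spans the whole top.
- keepers (a point): Dispenser frame (0.5, 0, 19.5) mm: middle of the magazine's front opening, 15.5 mm high over the floor. Only the bottom packet passes. Two steel keepers in front of the stack (x 0.5 to 3.5, |y| 17 to 37, z 19.5 to 44 mm) hold back the upper packets; side guides at |y| 34.5 to 37, rear wall at x 97. A packet drawn forward may be lifted once its rear edge is in front of the keepers.
- cover_rear (a joint): Angle a of the cover's rear panel above level, rad: 0 closed, 1.571 folded (limit). Panels: grey plastic, each 100 long, 126 wide, 4 thick. Rear panel turns on a fixed pin (dispenser x 99, z 56 mm); front panel is hinged to it at the ridge; its front edge rolls on the rails at x = 99 - 200 cos(a). Folded, both stand upright, undersides together. Ajar at start; stiff hinges: it stays where left.
- cover_ridge (a point): Middle of the hinge line between the two panels, at z 56 + 100 sin(a) mm in the dispenser frame (a = joint cover_rear). Above a = 0.8 the fold also goes on when the front panel's sloping face is pushed to the rear, up to about 65 mm above the pins; nearer closed only the front edge works.
- pull_strip (a point): Middle of the aluminium pull strip on the cover's front edge: 110 wide, 4 thick, standing 24 mm up from the front panel, square to it; this point is 13.5 mm out from the panel's underside. Pushing it to the rear folds the cover (about 3 to 7 N at first, then less). As the cover folds the strip tips forward and ends pointing level to the front at the panels' foot.
- packet_0: The bottom packet: flat cardboard lens carton 90 (x) x 60 (y) x 12 mm, 30 to 65 g. Origin: centre of its underside, z up. It lies on the dispenser's floor and sticks out 34 to 40 mm to the front from under the stack, into the well.
- packet_1: Second packet from below, same size and origin; rests on packet_0 behind the keepers. When packet_0 is gone it drops 12 mm to the floor.
- packet_2: Third packet from below, same size and origin.
- packet_3: Top packet, same size and origin.
- job_tray: Grey plastic job tray, loose, 0.6 kg, 130 (x) x 218 (y) x 22 mm, origin at the centre of its underside, z up. Inner space 112 (x) x 206 (y) mm, inner floor 4 mm above the underside. A lens lies at its +y end; the part at negative y is free.
- tray_lens: Round uncut lens, 67 mm across, 12 mm high, lying on the tray's floor at its +y end, 60 to 67 mm from the tray's centre. Origin: centre of its underside. It stays there.
- spray_bottle: Bystander: blue cleaner bottle 38 mm wide, 120 mm high. Origin: centre of its underside.
- drop_bottle: Bystander: small bottle 32 mm wide, 82 mm high. Origin: centre of its underside.
- glasses_case: Bystander: dark blue hard case 60 (x) x 150 (y) x 36 mm. Origin: centre of its underside.
- pliers: Bystander: pliers 131 (x) x 53 (y) x 14 mm lying flat. Origin: centre of the underside.
- lens_blank_a: Bystander: round lens blank, 67 mm across, 12 mm high. Origin: centre of its underside.
- tape_roll: Bystander: roll of tape lying flat, 104 mm across, 25 mm high.
- screwdriver: Bystander: small screwdriver 115 mm long (y), 10 mm thick, lying flat.
- black_cup: Bystander: black cup 92 mm wide, 78 mm high.

How it is judged:
On the way, in this order (a step that is already met when the one before it is completed fails the run):
1. the cover is folded right back, its panels flat together (within about 8 degrees), before the bottom packet is drawn (value of joint cover_rear above 1.5 rad and x of packet_0 in the frame of dispenser above -0.005 m), for 0.2 s.
2. the bottom packet is drawn forward, still low, until it is clear of the stack (x of packet_0 in the frame of dispenser below -0.038 m and z of packet_0 in the frame of dispenser below 0.05 m).
At the end, for the whole second after the job is handed in: The cover is still folded (panel angle over 1.5 rad of 1.571); the former bottom packet lies flat on the job tray's floor, at rest; the other three lie flat one on another in their old order in the magazine, the lowest on the floor, within 12 mm of straight (value of joint cover_rear above 1.5 rad and x of packet_0 in the frame of job_tray between -0.03 and 0.03 m and y of packet_0 in the frame of job_tray between -0.08 and 0.08 m and z of packet_0 in the frame of job_tray below 0.007 m and angle between packet_0's own z axis and vertical below 0.06 rad and linear speed of each of packet_0, packet_3 below 0.02 m/s and x of each of packet_1, packet_2, packet_3 in the frame of dispenser above 0.04 m and angle between each of packet_1, packet_2, packet_3's own z axis and vertical below 0.08 rad and z of packet_1 in the frame of dispenser below 0.008 m and z of packet_2 in the frame of packet_1 between 0.009 and 0.015 m and z of packet_3 in the frame of packet_2 between 0.009 and 0.015 m and horizontal distance between packet_3 and packet_1 below 0.012 m); the robot touches nothing.
It fails at once if an upper packet is toppled (tilted over 35 degrees) (angle between any of packet_1, packet_2, packet_3's own z axis and vertical above 0.61 rad).
It fails at once if a bystander or the lens in the tray is moved by more than 30 mm (distance of any of spray_bottle, drop_bottle, glasses_case, pliers, lens_blank_a, tape_roll, screwdriver, black_cup, tray_lens from where it was at the start of the episode above 0.03 m).
It fails at once if the job tray is shoved by more than 30 mm (distance of job_tray from where it was at the start of the episode above 0.03 m).
It also fails if it takes over 58 s, if anything falls off the work surface, if the arm or the gripper's body presses on something with over 40 N, if the wrist force passes 120 N, or if a joint passes its speed limit or range.

## Working session

There is one attempt and no reset: what is moved stays moved. The work goes in short steps, Python scripts to look and compute and a shell command to move; the robot and the scene stay as the last step left them, time stands still between calls to the robot, and variables do not carry over. Pictures are saved under pics/ and viewed, at most 10 in all, crops included, and the job is handed in when it is done.

```bash
mkdir -p pics; ls; python3 - <<'E'
from rig import robot
import cv2,numpy as np
o=robot.observe(); print(o['clock'],o['ee_pos'],o['orientation'],o['width'])
for n in('scene','top'):
    im=robot.get_image(n); cv2.imwrite(f'pics/{n}0.png',im['color'][:,:,::-1])
    print(n,im['fx'],im['fy'],im['cx'],im['cy'],np.round(im['T'],4).tolist(),[k for k in im])
    for q in['dispenser','cover_rear','pull_strip','cover_ridge','packet_0','job_tray','tray_lens','keepers']:
        try:
            for r in robot.trace(n,q)[:3]: print(n,q,round(r['score'],2),r['extent'])
        except Exception as e: print(q,e)
E
```

```text
pics
0.0 [ 0.15240899 -0.52789614  0.23047312] [ 9.90158487e-01  1.39947566e-01  6.91323004e-05 -9.19165520e-04] 0.0851987487053228
scene 386.007444183377 386.007444183377 313.205833220878 201.07149926479258 [[-0.7999, 0.346, -0.4903, -0.0982], [-0.6, -0.4738, 0.6446, 0.9279], [-0.0093, 0.8098, 0.5867, 0.8803], [0.0, 0.0, 0.0, 1.0]] ['color', 'fx', 'fy', 'cx', 'cy', 'T']
scene dispenser 0.7 [331.0, 155.0, 65.2, 45.5]
scene pull_strip 0.88 [356.7, 158.4, 32.0, 28.7]
scene cover_ridge 0.84 [360.7, 163.7, 32.3, 20.4]
scene cover_ridge 0.52 [250.1, 258.2, 80.0, 68.9]
scene packet_0 0.59 [340.6, 168.4, 19.8, 8.8]
scene packet_0 0.46 [363.6, 181.0, 7.0, 0.2]
scene packet_0 0.2 [323.8, 151.1, 10.6, 24.3]
scene job_tray 0.65 [247.8, 257.6, 81.7, 68.9]
scene tray_lens 0.64 [264.2, 295.1, 21.7, 21.1]
scene tray_lens 0.29 [332.3, 215.6, 35.6, 38.3]
scene keepers 0.64 [331.9, 156.3, 60.5, 37.4]
top 417.4386863716192 417.4386863716192 317.0692420211067 201.16462437902328 [[0.0203, 0.9974, -0.0695, 0.481], [-0.9998, 0.0207, 0.005, 0.0503], [0.0065, 0.0694, 0.9976, 1.2642], [0.0, 0.0, 0.0, 1.0]] ['color', 'fx', 'fy', 'cx', 'cy', 'T']
top dispenser 0.62 [401.2, 172.6, 50.5, 72.4]
top dispenser 0.32 [289.0, 238.7, 49.9, 32.6]
top cover_rear 0.96 [405.6, 175.8, 44.6, 66.3]
top pull_strip 0.89 [406.6, 209.2, 44.2, 32.3]
top pull_strip 0.38 [235.6, 117.6, 35.3, 34.0]
top pull_strip 0.27 [395.1, 173.7, 59.4, 71.7]
top cover_ridge 0.71 [406.7, 205.1, 47.8, 36.3]
top job_tray 0.92 [167.6, 229.1, 82.5, 47.6]
top tray_lens 0.6 [180.6, 239.4, 18.0, 18.7]
top keepers 0.73 [396.0, 172.8, 56.3, 74.3]
```

```bash
python3 - <<'E'
import cv2
a=cv2.imread('pics/top0.png'); cv2.imwrite('pics/t1.png',cv2.resize(a[130:310,150:480],(800,436),interpolation=cv2.INTER_CUBIC))
a=cv2.imread('pics/scene0.png'); cv2.imwrite('pics/s1.png',cv2.resize(a[110:350,220:440],(550,600),interpolation=cv2.INTER_CUBIC))
E
```

```text
(no output)
```

View pics/t1.png

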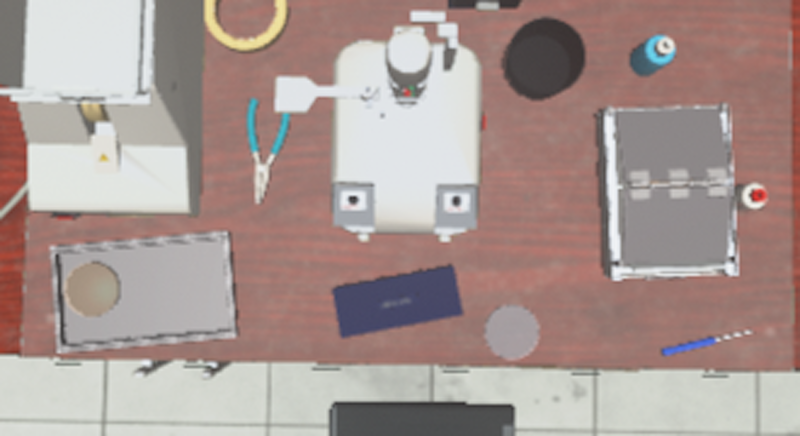

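View pics/s1.png

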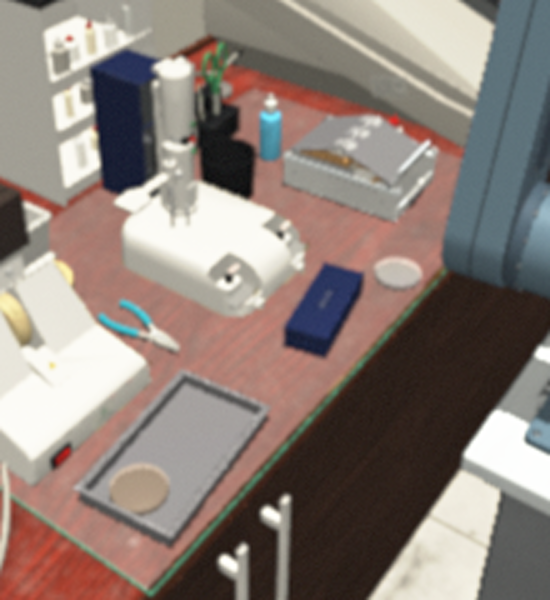

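View pics/top0.png

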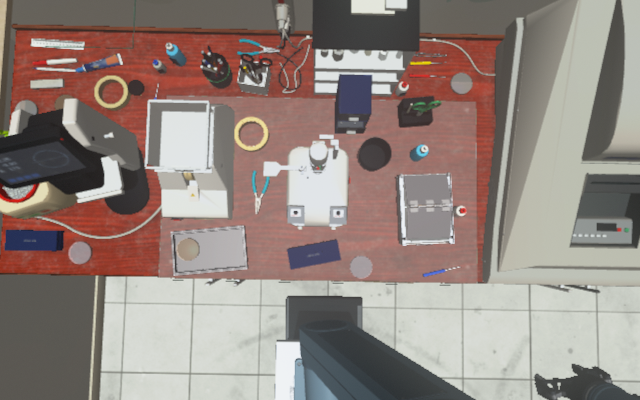

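The top view shows the dispenser at cols 400–452, rows 173–244 with its front toward the robot. The cover ridge is near row 206, and the tray sits at cols 172–247, rows 227–274 with its lens at the left. I'll enlarge the dispenser in both views.

```bash
python3 - <<'E'
import cv2,numpy as np
a=cv2.imread('pics/top0.png')[168:250,390:470]; b=cv2.imread('pics/scene0.png')[145:205,325:405]
A=cv2.resize(a,None,fx=5,fy=5,interpolation=cv2.INTER_CUBIC);B=cv2.resize(b,None,fx=5,fy=5,interpolation=cv2.INTER_CUBIC)
c=np.zeros((410,800,3),np.uint8);c[:410,:400]=A;c[:300,400:]=B
cv2.imwrite('pics/d.png',c)
E
```

```text
(no output)
```

View pics/d.png

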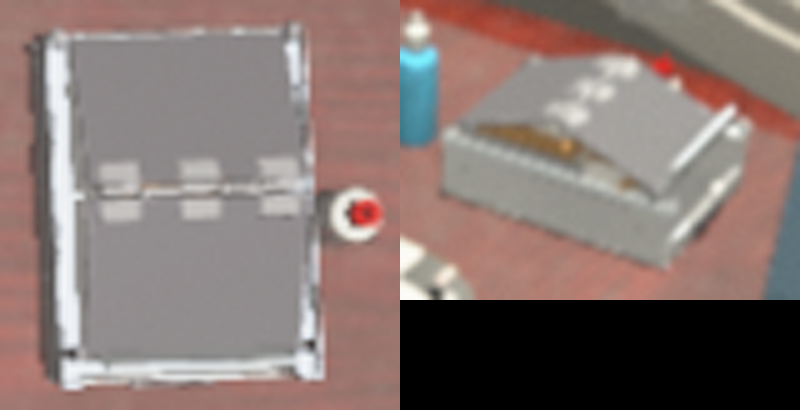

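```bash
cat > geo.py <<'E'
import numpy as np
from scipy.optimize import least_squares
C={'scene':(386.007,313.206,201.071,np.array([[-0.7999,0.346,-0.4903,-0.0982],[-0.6,-0.4738,0.6446,0.9279],[-0.0093,0.8098,0.5867,0.8803],[0,0,0,1.]])),
'top':(417.4387,317.069,201.165,np.array([[0.0203,0.9974,-0.0695,0.481],[-0.9998,0.0207,0.005,0.0503],[0.0065,0.0694,0.9976,1.2642],[0,0,0,1.]]))}
def proj(c,P):
    f,cx,cy,T=C[c]; p=np.linalg.inv(T)@np.r_[P,1]; return np.array([cx+f*p[0]/-p[2],cy-f*p[1]/-p[2]])
def onz(c,u,v,z):
    f,cx,cy,T=C[c]; d=T[:3,:3]@np.array([(u-cx)/f,-(v-cy)/f,-1]); o=T[:3,3]; return o+d*(z-o[2])/d[2]
def w(pose,P):
    x,y,t=pose; c,s=np.cos(t),np.sin(t); return np.array([x+c*P[0]-s*P[1],y+s*P[0]+c*P[1],P[2]])
E
python3 - <<'E'
from geo import *
t=lambda x,y:(390+x/5,168+y/5); s=lambda x,y:(325+(x-400)/5,145+y/5)
L=[('top',(.1025,.075,.06),t(47,35)),('top',(.1025,-.075,.06),t(303,28)),('top',(-.1025,-.075,.06),t(323,375)),('top',(-.1025,.075,.06),t(63,387)),
('scene',(.1025,.075,.06),s(445,130)),('scene',(-.1025,.075,.06),s(672,205)),('scene',(-.1025,-.075,.06),s(748,125)),('scene',(-.1025,.075,0),s(668,265)),('scene',(.1025,.075,0),s(447,190))]
f=lambda p:np.concatenate([proj(c,w(p,P))-uv for c,P,uv in L])
r=least_squares(f,[.48,-.2,0],loss='soft_l1'); p=r.x; print(np.round(p,4)); print(np.round(f(p).reshape(-1,2),1).tolist())
# also independent heights: triangulate corners
def tri(a,b):
    return least_squares(lambda P:np.r_[proj('top',P)-a,proj('scene',P)-b],[.4,-.2,.05]).x
print('tri FL,FR,RL',[np.round(tri(L[i][2],L[j][2]),4).tolist() for i,j in((3,5),(2,6),(0,4))])
# ridge & angle
def cov(a):
    ry=.099-.1*np.cos(a); rz=.056+.1*np.sin(a)
    return (ry,0,rz)
for a in (.3,.4,.5,.6): 
    print(a,[np.round((np.array(proj('top',w(p,cov(a))))-(390,168))*5),np.round((np.array(proj('scene',w(p,cov(a))))-(325,145))*5+(400,0))],
    [np.round((proj('scene',w(p,(.099-.2*np.cos(a)-.024*np.sin(a),y,.056+.024*np.cos(a))))-(325,145))*5+(400,0)) for y in(.055,-.055)],
    [np.round((proj('top',w(p,(.099-.2*np.cos(a)-.024*np.sin(a),y,.056+.024*np.cos(a))))-(390,168))*5) for y in(.055,-.055)])
# tray: crop t1 corners outer rim z .022
k=330/800
tr=[onz('top',150+x*k,130+y*k,.022) for x,y in((52,248),(229,233),(237,334),(60,351))]
print(np.round(tr,4).tolist(), np.mean(tr,0))
print('lens',onz('top',150+92*k,130+290*k,.016),onz('scene',220+138*.4,110+488*.4,.016))
trs=[onz('scene',220+x*.4,110+y*.4,.022) for x,y in((184,375),(267,409),(170,543),(80,490))]
print(np.round(trs,4).tolist(), np.mean(trs,0))
print('drop',onz('top',462.5,210.5,.08))
E
```

```text
[ 0.5485 -0.2732  0.0546]
[[-0.3, -0.2], [-0.1, -0.5], [-0.1, 0.8], [-0.1, 0.2], [-0.1, -0.6], [0.4, -0.4], [1.4, -1.5], [-0.2, 0.4], [-0.8, -0.2]]
tri FL,FR,RL [[0.4429, -0.2044, 0.0578], [0.4534, -0.3563, 0.0509], [0.6467, -0.1942, 0.0566]]
0.3 [array([195., 197.]), array([598.,  94.])] [array([684., 169.]), array([743., 107.])] [array([105., 382.]), array([298., 375.])]
0.4 [array([199., 190.]), array([595.,  83.])] [array([678., 168.]), array([738., 106.])] [array([104., 374.]), array([297., 367.])]
0.5 [array([203., 181.]), array([591.,  72.])] [array([670., 167.]), array([730., 105.])] [array([103., 362.]), array([296., 355.])]
0.6 [array([207., 171.]), array([586.,  61.])] [array([660., 165.]), array([721., 104.])] [array([102., 347.]), array([295., 341.])]
[[0.4662, 0.4733, 0.022], [0.4889, 0.258, 0.022], [0.3666, 0.2443, 0.022], [0.3419, 0.4581, 0.022]] [0.41588539 0.35840112 0.022     ]
lens [0.41588621 0.42419942 0.016     ] [0.41305025 0.43600322 0.016     ]
[[0.4799, 0.2728, 0.022], [0.3629, 0.2583, 0.022], [0.3351, 0.4733, 0.022], [0.4593, 0.4796, 0.022]] [0.4092957  0.37097818 0.022     ]
drop [ 0.54546466 -0.36995685  0.08      ]
```

The pose fit is consistent: the dispenser is at (0.5485, -0.273), yaw 0.055, with cover angle a ≈ 0.41. The drop bottle stands close to the dispenser's right side. I'll push with a tilted, closed gripper so the body stays clear of the cover.

```bash
cat > to.py <<'E'
# usage: to.py dx dy dz tiltdeg : row numbers to bring the TCP to dispenser-frame point, tool y along dispenser y
import sys
from rig import robot
from geo import *
from scipy.spatial.transform import Rotation as R
D=(.5485,-.2732,.0546)
o=robot.observe(); q=R.from_quat(o['orientation'])
v=[float(a) for a in sys.argv[1:]]
P=w(D,v[:3]); yaw=v[4] if len(v)>4 else D[2]
tgt=R.from_rotvec([0,0,yaw])*R.from_rotvec([0,-np.radians(v[3]),0])*R.from_euler('x',np.pi)
print('shift',np.round((P-o['ee_pos'])/.2,3),'turn',np.round((tgt*q.inv()).as_rotvec()/(2*np.pi),4),'clock',o['clock'],'F',np.round(o['ft_force'],1))
d=o['ee_pos']-np.array([D[0],D[1],0]);c,s=np.cos(D[2]),np.sin(D[2])
print('now in disp',np.round([c*d[0]+s*d[1],-s*d[0]+c*d[1],d[2]],4))
E
python3 to.py -.135 0 .2 40; python3 to.py -.135 0 .068 40
```

```text
shift [ 1.306  1.24  -0.157] turn [ 0.0186 -0.1098 -0.0345] clock 0.9 F [-0.8 -0.2  0. ]
now in disp [-0.4094 -0.2333  0.2313]
shift [ 1.306  1.24  -0.817] turn [ 0.0186 -0.1098 -0.0345] clock 0.9 F [-0.8 -0.2  0. ]
now in disp [-0.4094 -0.2333  0.2313]
```

```bash
python3 -m pendant '[{"ax":0.0186,"ay":-0.1098,"az":-0.0345,"x":1,"y":0.95,"z":0,"hand":0},{"ax":0.0186,"ay":-0.1098,"az":-0.0345,"x":1,"y":0.95,"z":0,"hand":0},{"ax":0.0186,"ay":-0.1098,"az":-0.0345,"x":1,"y":0.95,"z":0,"hand":0},{"ax":0.0186,"ay":-0.1098,"az":-0.0345,"x":1,"y":0.95,"z":0,"hand":0},{"ax":0.0186,"ay":-0.1098,"az":-0.0345,"x":1,"y":0.95,"z":0,"hand":0},{"ax":0.0186,"ay":-0.1098,"az":-0.0345,"x":1,"y":0.95,"z":0,"hand":0},{"ax":0.0186,"ay":-0.1098,"az":-0.0345,"x":1,"y":0.95,"z":0,"hand":0},{"ax":0.0186,"ay":-0.1098,"az":-0.0345,"x":1,"y":0.95,"z":0,"hand":0},{"ax":0.0186,"ay":-0.1098,"az":-0.0345,"x":1,"y":0.95,"z":0,"hand":0},{"ax":0.0186,"ay":-0.1098,"az":-0.0345,"x":1,"y":0.95,"z":0,"hand":0}]'; python3 to.py -.135 0 .068 40
```

```text
clock: 1.9
ee_pos: [0.3521, -0.3398, 0.2316]
orientation: [0.939, 0.026, 0.342, -0.009]
ft_force: [0.1, -0.4, 0.3]
width: -0.0002
grasp_force: 0.0
shift [ 0.308  0.296 -0.818] turn [ 0.0002 -0.      0.0001] clock 1.9 F [ 0.1 -0.4  0.3]
now in disp [-0.1998 -0.0558  0.2316]
```

```bash
python3 -m pendant '[{"x":0.308,"y":0.296,"z":-0.4,"hand":0},{"x":0.308,"y":0.296,"z":-0.4,"hand":0},{"x":0.308,"y":0.296,"z":-0.6,"hand":0},{"x":0.308,"y":0.296,"z":-0.818,"hand":0},{"x":0.308,"y":0.296,"z":-0.818,"hand":0},{"x":0.308,"y":0.296,"z":-0.818,"hand":0},{"x":0.40,"y":0.301,"z":-0.818,"hand":0},{"x":0.46,"y":0.304,"z":-0.818,"hand":0},{"x":0.52,"y":0.308,"z":-0.818,"hand":0},{"x":0.58,"y":0.311,"z":-0.818,"hand":0},{"x":0.58,"y":0.311,"z":-0.818,"hand":0}]'; python3 to.py -.03 0 .066 40
```

```text
shift [ 0.832  0.325 -0.828] turn [ 0.0002 -0.      0.0001] clock 1.9 F [ 0.1 -0.4  0.3]
now in disp [-0.1998 -0.0558  0.2316]invalid input at $[0]: expected keys ax, ay, az, x, y, z, hand
```

All keys are needed in every row, so I'm resending the same move in full.

```bash
python3 -m pendant '[{"ax":0,"ay":0,"az":0,"x":0.308,"y":0.296,"z":-0.4,"hand":0},{"ax":0,"ay":0,"az":0,"x":0.308,"y":0.296,"z":-0.4,"hand":0},{"ax":0,"ay":0,"az":0,"x":0.308,"y":0.296,"z":-0.6,"hand":0},{"ax":0,"ay":0,"az":0,"x":0.308,"y":0.296,"z":-0.818,"hand":0},{"ax":0,"ay":0,"az":0,"x":0.308,"y":0.296,"z":-0.818,"hand":0},{"ax":0,"ay":0,"az":0,"x":0.308,"y":0.296,"z":-0.818,"hand":0},{"ax":0,"ay":0,"az":0,"x":0.40,"y":0.301,"z":-0.818,"hand":0},{"ax":0,"ay":0,"az":0,"x":0.46,"y":0.304,"z":-0.818,"hand":0},{"ax":0,"ay":0,"az":0,"x":0.52,"y":0.308,"z":-0.818,"hand":0},{"ax":0,"ay":0,"az":0,"x":0.58,"y":0.311,"z":-0.818,"hand":0},{"ax":0,"ay":0,"az":0,"x":0.58,"y":0.311,"z":-0.818,"hand":0}]'; python3 to.py -.02 0 .064 40
```

```text
clock: 3.0
ee_pos: [0.4701, -0.2787, 0.0721]
orientation: [0.939, 0.027, 0.344, -0.006]
ft_force: [-0.5, 0.5, 1.1]
width: -0.0
grasp_force: 0.0
shift [ 0.292  0.022 -0.041] turn [ 0.0011  0.0007 -0.0001] clock 3.0 F [-0.5  0.5  1.1]
now in disp [-0.0785 -0.0013  0.0721]
```

```bash
python3 - <<'E'
from rig import robot
import cv2,numpy as np
b=robot.get_image('scene')['color'][:,:,::-1][120:200,310:430]
a=robot.get_image('top')['color'][:,:,::-1][160:250,380:480]
c=np.zeros((400,800,3),np.uint8)
c[:360,:400]=cv2.resize(a,(400,360),interpolation=cv2.INTER_CUBIC);c[:267,400:]=cv2.resize(b,(400,267),interpolation=cv2.INTER_CUBIC)
cv2.imwrite('pics/e.png',c)
E
python3 to.py -.02 0 .064 40
```

```text
shift [ 0.297  0.019 -0.035] turn [ 0.0008  0.0005 -0.    ] clock 3.1 F [-0.2  0.4  0.6]
now in disp [-0.0795 -0.0005  0.0709]
```

View pics/e.png

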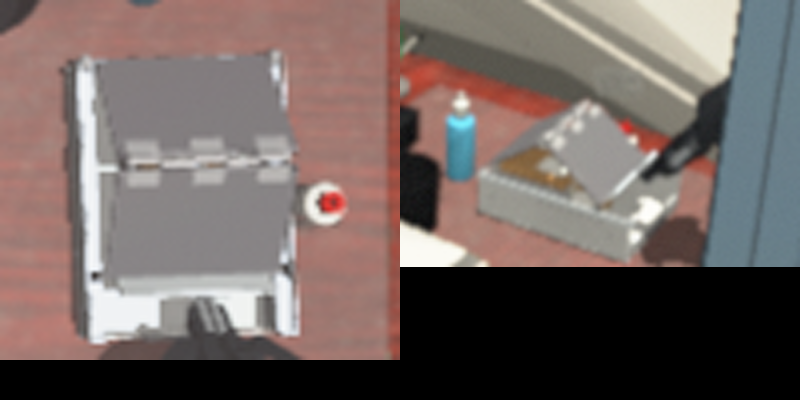

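The push works: the ridge has risen and the front edge is about 30 mm back, ahead of the finger. I'll keep going gently.

```bash
python3 -m pendant '[{"ax":0,"ay":0,"az":0,"x":0.05,"y":0.003,"z":-0.03,"hand":0},{"ax":0,"ay":0,"az":0,"x":0.09,"y":0.005,"z":-0.03,"hand":0},{"ax":0,"ay":0,"az":0,"x":0.13,"y":0.007,"z":-0.03,"hand":0},{"ax":0,"ay":0,"az":0,"x":0.17,"y":0.009,"z":-0.03,"hand":0},{"ax":0,"ay":0,"az":0,"x":0.21,"y":0.011,"z":-0.03,"hand":0},{"ax":0,"ay":0,"az":0,"x":0.25,"y":0.014,"z":-0.03,"hand":0},{"ax":0,"ay":0,"az":0,"x":0.29,"y":0.016,"z":-0.03,"hand":0},{"ax":0,"ay":0,"az":0,"x":0.33,"y":0.018,"z":-0.03,"hand":0},{"ax":0,"ay":0,"az":0,"x":0.37,"y":0.02,"z":-0.03,"hand":0},{"ax":0,"ay":0,"az":0,"x":0.37,"y":0.02,"z":-0.03,"hand":0}]'; python3 to.py -.03 0 .11 40; python3 to.py .085 0 .108 40
```

```text
clock: 4.1
ee_pos: [0.541, -0.2707, 0.058]
orientation: [0.94, 0.026, 0.339, -0.011]
ft_force: [-3.9, -3.4, -18.6]
width: -0.0002
grasp_force: 6.8
shift [-0.112 -0.021  0.26 ] turn [-0.0005 -0.001  -0.0001] clock 4.1 F [ -3.9  -3.4 -18.6]
now in disp [-0.0074  0.0029  0.058 ]
shift [0.462 0.011 0.25 ] turn [-0.0005 -0.001  -0.0001] clock 4.1 F [ -3.9  -3.4 -18.6]
now in disp [-0.0074  0.0029  0.058 ]
```

```bash
python3 -m pendant '[{"ax":0,"ay":0,"az":0,"x":-0.10,"y":-0.005,"z":0,"hand":0},{"ax":0,"ay":0,"az":0,"x":-0.2,"y":-0.01,"z":0,"hand":0},{"ax":0,"ay":0,"az":0,"x":-0.25,"y":-0.013,"z":0.15,"hand":0},{"ax":0,"ay":0,"az":0,"x":-0.25,"y":-0.013,"z":0.26,"hand":0},{"ax":0,"ay":0,"az":0,"x":-0.25,"y":-0.013,"z":0.26,"hand":0}]'; python3 to.py .085 0 .108 40
python3 - <<'E'
from rig import robot
import cv2,numpy as np
b=robot.get_image('scene')['color'][:,:,::-1][120:200,310:430]
a=robot.get_image('top')['color'][:,:,::-1][160:250,380:480]
c=np.zeros((400,800,3),np.uint8)
c[:360,:400]=cv2.resize(a,(400,360),interpolation=cv2.INTER_CUBIC);c[:267,400:]=cv2.resize(b,(400,267),interpolation=cv2.INTER_CUBIC)
cv2.imwrite('pics/f.png',c)
E
```

```text
clock: 4.6
ee_pos: [0.4941, -0.2761, 0.1176]
orientation: [0.938, 0.027, 0.344, -0.008]
ft_force: [-0.1, -0.2, 0.2]
width: -0.0001
grasp_force: 0.0
shift [ 0.697  0.038 -0.048] turn [ 0.0006  0.0008 -0.0001] clock 4.6 F [-0.1 -0.2  0.2]
now in disp [-5.450e-02  1.000e-04  1.176e-01]
```

View pics/f.png

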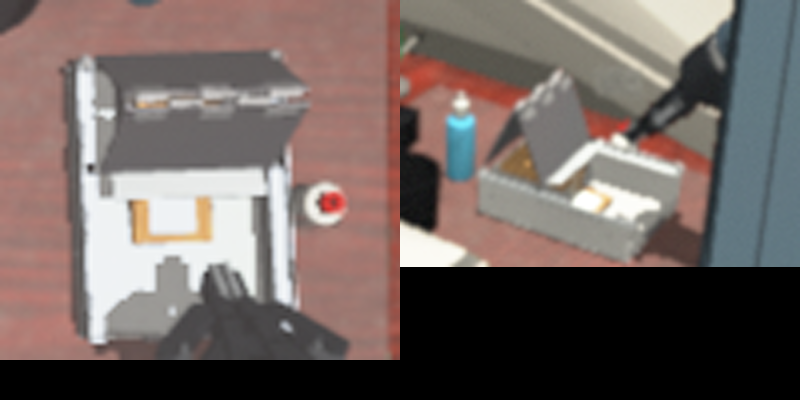

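The cover is now at about 1.1 rad, and the front of the bottom packet is visible at about pixel (172, 240) in the crop. Next I'll push the sloping face at about 50 mm above the pins.

```bash
python3 -m pendant '[{"ax":0,"ay":0,"az":0,"x":0.2,"y":0.011,"z":-0.048,"hand":0},{"ax":0,"ay":0,"az":0,"x":0.35,"y":0.019,"z":-0.048,"hand":0},{"ax":0,"ay":0,"az":0,"x":0.4,"y":0.022,"z":-0.048,"hand":0},{"ax":0,"ay":0,"az":0,"x":0.45,"y":0.025,"z":-0.048,"hand":0},{"ax":0,"ay":0,"az":0,"x":0.5,"y":0.027,"z":-0.048,"hand":0},{"ax":0,"ay":0,"az":0,"x":0.55,"y":0.03,"z":-0.048,"hand":0},{"ax":0,"ay":0,"az":0,"x":0.6,"y":0.033,"z":-0.048,"hand":0},{"ax":0,"ay":0,"az":0,"x":0.64,"y":0.035,"z":-0.048,"hand":0},{"ax":0,"ay":0,"az":0,"x":0.67,"y":0.037,"z":-0.048,"hand":0},{"ax":0,"ay":0,"az":0,"x":0.69,"y":0.038,"z":-0.048,"hand":0},{"ax":0,"ay":0,"az":0,"x":0.69,"y":0.038,"z":-0.048,"hand":0}]'; python3 to.py .095 0 .108 40
```

```text
clock: 5.8
ee_pos: [0.6309, -0.2675, 0.1042]
orientation: [0.939, 0.026, 0.342, -0.009]
ft_force: [-0.4, 0.2, 0.3]
width: -0.0
grasp_force: 0.0
shift [ 0.062 -0.003  0.019] turn [ 0.0001  0.0001 -0.    ] clock 5.8 F [-0.4  0.2  0.3]
now in disp [0.0826 0.0012 0.1042]
```

```bash
python3 -m pendant '[{"ax":0,"ay":0,"az":0,"x":0.03,"y":0.001,"z":0.02,"hand":0},{"ax":0,"ay":0,"az":0,"x":0.05,"y":0.002,"z":0.02,"hand":0},{"ax":0,"ay":0,"az":0,"x":0.07,"y":0.003,"z":0.02,"hand":0},{"ax":0,"ay":0,"az":0,"x":0.07,"y":0.003,"z":0.02,"hand":0},{"ax":0,"ay":0,"az":0,"x":0.07,"y":0.003,"z":0.02,"hand":0}]'; python3 to.py .095 0 .108 40
```

```text
clock: 6.3
ee_pos: [0.6392, -0.2671, 0.1076]
orientation: [0.94, 0.026, 0.339, -0.009]
ft_force: [-51.6, 0.9, 25.2]
width: 0.0002
grasp_force: 25.9
shift [ 0.021 -0.005  0.002] turn [ 0.0003 -0.0008  0.0001] clock 6.3 F [-51.6   0.9  25.2]
now in disp [0.0909 0.0012 0.1076]
```

The cover is at its stop (51 N against it). I'm backing off, raising, untilting and opening.

```bash
python3 -m pendant '[{"ax":0,"ay":0,"az":0,"x":-0.05,"y":-0.003,"z":0,"hand":0},{"ax":0,"ay":0,"az":0,"x":-0.2,"y":-0.011,"z":0.05,"hand":0},{"ax":0,"ay":0,"az":0,"x":-0.45,"y":-0.025,"z":0.2,"hand":0},{"ax":0,"ay":0,"az":0,"x":-0.7,"y":-0.038,"z":0.4,"hand":0},{"ax":-0.006,"ay":0.11,"az":0,"x":-1,"y":-0.055,"z":0.5,"hand":0.5},{"ax":-0.006,"ay":0.11,"az":0,"x":-1,"y":-0.055,"z":0.5,"hand":1},{"ax":-0.006,"ay":0.11,"az":0,"x":-1,"y":-0.055,"z":0.5,"hand":1},{"ax":-0.006,"ay":0.11,"az":0,"x":-1,"y":-0.055,"z":0.5,"hand":1},{"ax":-0.006,"ay":0.11,"az":0,"x":-1,"y":-0.055,"z":0.5,"hand":1},{"ax":-0.006,"ay":0.11,"az":0,"x":-1,"y":-0.055,"z":0.5,"hand":1}]'
python3 -m pendant '[{"ax":0,"ay":0,"az":0,"x":-0.4,"y":0.4,"z":0.2,"hand":1},{"ax":0,"ay":0,"az":0,"x":-0.4,"y":0.4,"z":0.2,"hand":1},{"ax":0,"ay":0,"az":0,"x":-0.4,"y":0.4,"z":0.2,"hand":1},{"ax":0,"ay":0,"az":0,"x":-0.4,"y":0.4,"z":0.2,"hand":1}]'; 
python3 - <<'E'
from rig import robot
import cv2,numpy as np
b=robot.get_image('scene')['color'][:,:,::-1].copy()
a=robot.get_image('top')['color'][:,:,::-1].copy()
cv2.imwrite('pics/top2.png',a);cv2.imwrite('pics/scene2.png',b)
for n in('top','scene'):
  for q in('packet_0','job_tray','cover_ridge','tray_lens','pull_strip'):
    for r in robot.trace(n,q)[:2]: 
        m=r['mask'].astype(np.uint8); (cx,cy),(ww,hh),an=cv2.minAreaRect(cv2.findNonZero(m)); print(n,q,round(r['score'],2),r['extent'],[round(v,1) for v in(cx,cy,ww,hh,an)],m.sum())
c=np.zeros((420,800,3),np.uint8)
c[:,:400]=cv2.resize(a[166:250,390:470],(400,420),interpolation=cv2.INTER_CUBIC);c[:375,400:]=cv2.resize(b[135:210,325:405],(400,375),interpolation=cv2.INTER_CUBIC)
cv2.imwrite('pics/g.png',c)
E
```

```text
clock: 7.3
ee_pos: [0.4476, -0.2778, 0.2088]
orientation: [1.0, 0.029, 0.003, 0.001]
ft_force: [0.4, 0.3, 0.8]
width: 0.085
grasp_force: 0.0
clock: 7.7
ee_pos: [0.3632, -0.1959, 0.249]
orientation: [1.0, 0.028, 0.005, 0.0]
ft_force: [0.4, -0.2, -0.1]
width: 0.0856
grasp_force: 0.0
top packet_0 0.7 [412.7, 184.0, 24.7, 22.6] [424.0, 194.5, 23.0, 22.0, 90.0] 509
top packet_0 0.59 [414.0, 209.9, 18.7, 12.5] [423.5, 214.0, 12.0, 21.0, 90.0] 255
top job_tray 0.56 [172.6, 228.9, 76.3, 47.3] [209.3, 250.3, 45.5, 75.5, 85.9] 2973
top cover_ridge 0.79 [404.5, 169.8, 51.2, 12.7] [429.6, 176.1, 13.1, 51.2, 87.3] 528
top tray_lens 0.66 [176.1, 239.6, 20.8, 16.7] [188.0, 249.5, 21.0, 22.0, 90.0] 389
top pull_strip 0.87 [406.2, 171.3, 48.9, 11.7] [430.1, 176.1, 13.1, 48.3, 86.8] 522
top pull_strip 0.42 [287.9, 240.3, 51.7, 32.0] [313.8, 254.3, 21.8, 51.1, 80.1] 1082
scene packet_0 0.62 [342.4, 165.0, 21.7, 11.4] [354.2, 170.2, 21.1, 10.1, 16.7] 182
scene packet_0 0.43 [364.8, 180.4, 10.7, 1.4] [367.6, 179.7, 9.2, 4.7, 18.4] 42
scene job_tray 0.68 [250.7, 258.7, 78.7, 67.4] [289.0, 291.0, 42.7, 74.3, 38.2] 2375
scene job_tray 0.33 [334.3, 136.7, 20.6, 36.4] [343.5, 154.5, 33.0, 21.0, 90.0] 489
scene cover_ridge 0.81 [337.0, 144.7, 18.0, 28.1] [344.0, 155.5, 29.0, 16.0, 90.0] 354
scene tray_lens 0.61 [263.7, 294.5, 24.8, 23.2] [275.5, 306.0, 20.0, 23.0, 90.0] 388
scene tray_lens 0.4 [333.7, 136.2, 19.0, 37.6] [343.5, 155.0, 32.0, 19.0, 90.0] 454
scene pull_strip 0.59 [334.8, 140.4, 18.7, 29.6] [344.5, 155.5, 31.0, 17.0, 90.0] 402
```

View pics/g.png

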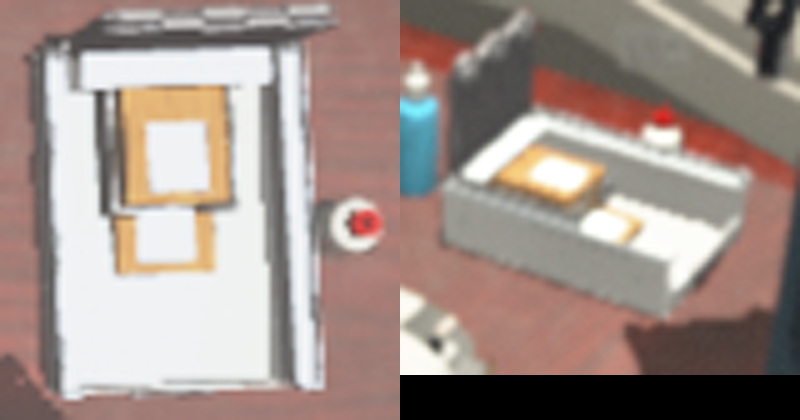

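The cover stands upright and the packet's front edge runs from (116, 272) to (213, 270) in the left crop. In the scene crop its front corners are about (608, 240) and (642, 212).

```bash
python3 - <<'E'
from geo import *
D=(.5485,-.2732,.0546);c,s=np.cos(D[2]),np.sin(D[2])
def d(P): x,y=P[0]-D[0],P[1]-D[1]; return np.round([c*x+s*y,-s*x+c*y,P[2]],4)
t=lambda x,y:(390+x/5,166+y/5); S=lambda x,y:(325+(x-400)/5,135+y/5)
for p in((116,272),(213,270)): print('front',d(onz('top',*t(*p),.016)))
for p in((608,240),(642,212)): print('scene',d(onz('scene',*S(*p),.016)))
for a,b in(((116,272),(608,240)),((213,270),(642,212))):
    print('tri',d(least_squares(lambda P:np.r_[proj('top',P)-t(*a),proj('scene',P)-S(*b)],[.5,-.27,.02]).x))
# checks: front wall top inner edge, front outer bottom
print('frontwall top crop',[ (proj('top',w(D,(x,0,z)))-(390,166))*5 for x,z in((-.1,.022),(-.1025,.022),(-.1025,0))])
for y in(.075,-.075): print('rail front corner', (proj('top',w(D,(-.1025,y,.06)))-(390,166))*5)
# ridge angle
print('ridge crop a=1.57',(proj('top',w(D,(.099,0,.156)))-(390,166))*5,(proj('scene',w(D,(.099,.063,.156)))-(325,135))*5+(400,0),'a=1.45',(proj('top',w(D,(.087,0,.1553)))-(390,166))*5,(proj('scene',w(D,(.087,.063,.155)))-(325,135))*5+(400,0))
print('strip tip 1.57',(proj('top',w(D,(.075,0,.058)))-(390,166))*5,'1.45',(proj('top',w(D,(.099-.2*np.cos(1.45)-.0238,0,.06)))-(390,166))*5)
for cam,u,v in(('top',209.3,250.3),('scene',289,291)): print('tray',onz(cam,u,v,.012))
E
python3 to.py -.02 0 .12 0
```

```text
front [-0.0307  0.0302  0.016 ]
front [-0.0314 -0.028   0.016 ]
scene [-0.0234  0.0243  0.016 ]
scene [-0.0275 -0.0289  0.016 ]
tri [-0.0296  0.0324  0.0227]
tri [-0.0306 -0.0269  0.0182]
frontwall top crop [array([174.99848173, 386.90581407]), array([175.21827053, 391.13613198]), array([165.58352954, 389.9146891 ])]
rail front corner [ 62.61199746 397.87591534]
rail front corner [322.62368983 388.83125745]
ridge crop a=1.57 [221.72149779  22.00529965] [458.9102774   67.26318921] a=1.45 [222.54974104  44.40295775] [472.02144337  72.33983594]
strip tip 1.57 [175.66494659  86.9694506 ] 1.45 [178.72665608 127.52872575]
tray [0.41494913 0.36188007 0.012     ]
tray [0.41716019 0.37136477 0.012     ]
shift [ 0.82  -0.383 -0.639] turn [-0.0002  0.0009 -0.    ] clock 8.3 F [ 0.2 -0.2 -0.3]
now in disp [-0.1795  0.0853  0.2478]
```

The cover is fully folded (strip tip and ridge match 1.57 rad), and the packet's front edge is at x ≈ -31 mm, y centred. I'm going above it with the fingers part closed.

```bash
python3 -m pendant '[{"ax":0,"ay":0,"az":0,"x":0.83,"y":-0.38,"z":-0.3,"hand":0.82},{"ax":0,"ay":0,"az":0,"x":0.83,"y":-0.38,"z":-0.3,"hand":0.82},{"ax":0,"ay":0,"az":0,"x":0.83,"y":-0.38,"z":-0.3,"hand":0.82},{"ax":0,"ay":0,"az":0,"x":0.83,"y":-0.38,"z":-0.3,"hand":0.82},{"ax":0,"ay":0,"az":0,"x":0.83,"y":-0.38,"z":-0.64,"hand":0.82},{"ax":0,"ay":0,"az":0,"x":0.83,"y":-0.38,"z":-0.64,"hand":0.82},{"ax":0,"ay":0,"az":0,"x":0.83,"y":-0.38,"z":-0.64,"hand":0.82},{"ax":0,"ay":0,"az":0,"x":0.83,"y":-0.38,"z":-0.64,"hand":0.82}]'
python3 to.py -.018 0.001 .03 0;python3 to.py -.018 0.001 .01 0
```

```text
clock: 9.1
ee_pos: [0.5307, -0.2738, 0.1203]
orientation: [1.0, 0.027, 0.003, -0.0]
ft_force: [0.9, 0.3, 0.6]
width: 0.0699
grasp_force: 0.0
shift [-0.001  0.003 -0.452] turn [-0.0001  0.0009 -0.    ] clock 9.1 F [0.9 0.3 0.6]
now in disp [-0.0178  0.0004  0.1203]
shift [-0.001  0.003 -0.552] turn [-0.0001  0.0009 -0.    ] clock 9.1 F [0.9 0.3 0.6]
now in disp [-0.0178  0.0004  0.1203]
```

```bash
python3 -m pendant '[{"ax":0,"ay":0.001,"az":0,"x":0,"y":0.002,"z":-0.2,"hand":0.82},{"ax":0,"ay":0.001,"az":0,"x":0,"y":0.002,"z":-0.4,"hand":0.82},{"ax":0,"ay":0.001,"az":0,"x":0,"y":0.002,"z":-0.5,"hand":0.82},{"ax":0,"ay":0.001,"az":0,"x":0,"y":0.002,"z":-0.54,"hand":0.82},{"ax":0,"ay":0.001,"az":0,"x":0,"y":0.002,"z":-0.56,"hand":0.82},{"ax":0,"ay":0.001,"az":0,"x":0,"y":0.002,"z":-0.56,"hand":0.82},{"ax":0,"ay":0.001,"az":0,"x":0,"y":0.002,"z":-0.56,"hand":0.82}]'
```

```text
clock: 9.8
ee_pos: [0.5316, -0.2742, 0.01]
orientation: [1.0, 0.027, 0.001, 0.001]
ft_force: [0.8, 0.4, 0.2]
width: 0.0701
grasp_force: 0.0
```

```bash
python3 -m pendant '[{"ax":0,"ay":0,"az":0,"x":0,"y":0,"z":-0.01,"hand":0.82},{"ax":0,"ay":0,"az":0,"x":0,"y":0,"z":-0.02,"hand":0.82},{"ax":0,"ay":0,"az":0,"x":0,"y":0,"z":-0.03,"hand":0.82},{"ax":0,"ay":0,"az":0,"x":0,"y":0,"z":-0.03,"hand":0.82},{"ax":0,"ay":0,"az":0,"x":0,"y":0,"z":-0.03,"hand":0.82}]'
```

```text
clock: 10.3
ee_pos: [0.5303, -0.2732, 0.0019]
orientation: [1.0, 0.027, -0.0, -0.0]
ft_force: [-0.6, -1.0, 0.2]
width: 0.0698
grasp_force: 0.0
```

```bash
python3 -m pendant '[{"ax":0,"ay":0,"az":0,"x":0,"y":0,"z":-0.01,"hand":0.82},{"ax":0,"ay":0,"az":0,"x":0,"y":0,"z":-0.015,"hand":0.82},{"ax":0,"ay":0,"az":0,"x":0,"y":0,"z":-0.015,"hand":0.82},{"ax":0,"ay":0,"az":0,"x":0,"y":0,"z":-0.015,"hand":0.82}]'
```

```text
clock: 10.7
ee_pos: [0.5306, -0.2734, -0.0006]
orientation: [1.0, 0.027, 0.0, -0.0]
ft_force: [-1.3, 0.4, 3.8]
width: 0.0703
grasp_force: 1.6
```

The fingertips touch the floor here (3.8 N). I'll raise 5 mm and close.

```bash
python3 -m pendant '[{"ax":0,"ay":0,"az":0,"x":0,"y":0,"z":0.025,"hand":0.82},{"ax":0,"ay":0,"az":0,"x":0,"y":0,"z":0.025,"hand":0.6},{"ax":0,"ay":0,"az":0,"x":0,"y":0,"z":0.025,"hand":0.5},{"ax":0,"ay":0,"az":0,"x":0,"y":0,"z":0.025,"hand":0.5},{"ax":0,"ay":0,"az":0,"x":0,"y":0,"z":0.025,"hand":0.5},{"ax":0,"ay":0,"az":0,"x":0,"y":0,"z":0.025,"hand":0.5}]';python3 to.py -.018 0.001 .01 0
```

```text
clock: 11.3
ee_pos: [0.5308, -0.2734, 0.0052]
orientation: [1.0, 0.027, 0.0, 0.0]
ft_force: [-2.4, 0.5, 8.3]
width: 0.0577
grasp_force: 63.4
shift [-0.001  0.001  0.024] turn [ 0.      0.0001 -0.0001] clock 11.3 F [-2.4  0.5  8.3]
now in disp [-0.0177  0.0008  0.0052]
```

```bash
python3 -m pendant '[{"ax":0,"ay":0,"az":0,"x":-0.02,"y":-0.001,"z":0.004,"hand":0.5},{"ax":0,"ay":0,"az":0,"x":-0.06,"y":-0.003,"z":0.004,"hand":0.5},{"ax":0,"ay":0,"az":0,"x":-0.10,"y":-0.005,"z":0.004,"hand":0.5},{"ax":0,"ay":0,"az":0,"x":-0.14,"y":-0.008,"z":0.004,"hand":0.5},{"ax":0,"ay":0,"az":0,"x":-0.18,"y":-0.01,"z":0.004,"hand":0.5},{"ax":0,"ay":0,"az":0,"x":-0.22,"y":-0.012,"z":0.004,"hand":0.5},{"ax":0,"ay":0,"az":0,"x":-0.26,"y":-0.014,"z":0.004,"hand":0.5},{"ax":0,"ay":0,"az":0,"x":-0.29,"y":-0.016,"z":0.004,"hand":0.5},{"ax":0,"ay":0,"az":0,"x":-0.31,"y":-0.017,"z":0.004,"hand":0.5},{"ax":0,"ay":0,"az":0,"x":-0.31,"y":-0.017,"z":0.004,"hand":0.5},{"ax":0,"ay":0,"az":0,"x":-0.31,"y":-0.017,"z":0.004,"hand":0.5}]';python3 to.py -.08 0.001 .01 0
python3 - <<'E'
from rig import robot
import cv2,numpy as np
b=robot.get_image('scene')['color'][:,:,::-1].copy()
a=robot.get_image('top')['color'][:,:,::-1].copy()
c=np.zeros((420,800,3),np.uint8)
c[:,:400]=cv2.resize(a[166:250,390:470],(400,420),interpolation=cv2.INTER_CUBIC);c[:375,400:]=cv2.resize(b[135:210,325:405],(400,375),interpolation=cv2.INTER_CUBIC)
cv2.imwrite('pics/h.png',c)
E
```

```text
clock: 12.4
ee_pos: [0.4674, -0.2769, 0.0052]
orientation: [1.0, 0.027, -0.001, -0.0]
ft_force: [0.3, -1.2, 7.2]
width: 0.0577
grasp_force: 65.0
shift [0.006 0.002 0.024] turn [-0.     -0.0002 -0.    ] clock 12.4 F [ 0.3 -1.2  7.2]
now in disp [-0.0812  0.0007  0.0052]
```

View pics/h.png

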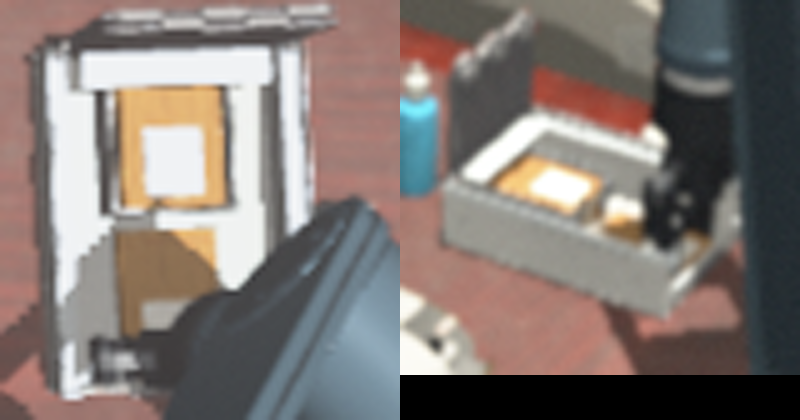

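The packet's rear edge is about 6 mm in front of the keepers, the stack has dropped level behind them, and the grip is firm. I'm lifting straight up, then crossing in front of the machine toward the tray.

```bash
python3 -m pendant '[{"ax":0,"ay":0,"az":0,"x":0,"y":0,"z":0.03,"hand":0.5},{"ax":0,"ay":0,"az":0,"x":0,"y":0,"z":0.1,"hand":0.5},{"ax":0,"ay":0,"az":0,"x":0,"y":0,"z":0.22,"hand":0.5},{"ax":0,"ay":0,"az":0,"x":0,"y":0,"z":0.36,"hand":0.5},{"ax":0,"ay":0,"az":0,"x":0,"y":0,"z":0.5,"hand":0.5},{"ax":0,"ay":0,"az":0,"x":0,"y":0,"z":0.65,"hand":0.5},{"ax":0,"ay":0,"az":0,"x":-0.1,"y":0,"z":0.8,"hand":0.5},{"ax":0,"ay":0,"az":0,"x":-0.25,"y":0.1,"z":0.9,"hand":0.5},{"ax":0,"ay":0,"az":0,"x":-0.4,"y":0.25,"z":0.9,"hand":0.5},{"ax":0,"ay":0,"az":0,"x":-0.5,"y":0.4,"z":0.9,"hand":0.5},{"ax":0,"ay":0,"az":0,"x":-0.5,"y":0.55,"z":0.9,"hand":0.5},{"ax":0,"ay":0,"az":0,"x":-0.5,"y":0.7,"z":0.9,"hand":0.5},{"ax":0,"ay":0,"az":0,"x":-0.5,"y":0.85,"z":0.9,"hand":0.5},{"ax":0,"ay":0,"az":0,"x":-0.5,"y":1,"z":0.9,"hand":0.5}]'
python3 -m pendant '[{"ax":0,"ay":0,"az":0,"x":0,"y":0.15,"z":0,"hand":0.5},{"ax":0,"ay":0,"az":0,"x":0,"y":0.3,"z":0,"hand":0.5},{"ax":0,"ay":0,"az":0,"x":0,"y":0.45,"z":0,"hand":0.5},{"ax":0,"ay":0,"az":0,"x":0,"y":0.6,"z":0,"hand":0.5},{"ax":0,"ay":0,"az":0,"x":0,"y":0.75,"z":0,"hand":0.5},{"ax":0,"ay":0,"az":0,"x":0,"y":0.9,"z":0,"hand":0.5},{"ax":0,"ay":0,"az":0,"x":0,"y":1,"z":0,"hand":0.5},{"ax":0,"ay":0,"az":0,"x":0,"y":1,"z":0,"hand":0.5}]'
python3 -m pendant '[{"ax":0,"ay":0,"az":0,"x":0,"y":0.15,"z":0,"hand":0.5},{"ax":0,"ay":0,"az":0,"x":0,"y":0.3,"z":0,"hand":0.5},{"ax":0,"ay":0,"az":0,"x":0,"y":0.45,"z":0,"hand":0.5},{"ax":0,"ay":0,"az":0,"x":0,"y":0.6,"z":0,"hand":0.5},{"ax":0,"ay":0,"az":0.004,"x":0,"y":0.75,"z":0,"hand":0.5},{"ax":0,"ay":0,"az":0.008,"x":0,"y":0.9,"z":0,"hand":0.5},{"ax":0,"ay":0,"az":0.008,"x":0,"y":1,"z":0,"hand":0.5},{"ax":0,"ay":0,"az":0.008,"x":0,"y":1,"z":0,"hand":0.5}]'
python3 - <<'E'
from rig import robot
import cv2,numpy as np
from scipy.spatial.transform import Rotation as R
o=robot.observe();T=np.array([.388,.3235,.06]);print('to above',(T-o['ee_pos'])/.2, R.from_quat(o['orientation']).as_matrix().round(3).tolist())
c=np.zeros((600,800,3),np.uint8)
b=robot.get_image('scene')['color'][:,:,::-1][180:330,230:430]
cv2.imwrite('pics/i.png',cv2.resize(b,(800,600),interpolation=cv2.INTER_CUBIC))
E
```

```text
clock: 13.9
ee_pos: [0.3664, -0.0751, 0.1842]
orientation: [1.0, 0.027, -0.002, -0.001]
ft_force: [-0.2, -0.1, -1.1]
width: 0.0578
grasp_force: 64.3
clock: 14.7
ee_pos: [0.3664, 0.1247, 0.1841]
orientation: [1.0, 0.029, -0.002, -0.0]
ft_force: [0.5, -0.3, -0.4]
width: 0.058
grasp_force: 64.3
clock: 15.5
ee_pos: [0.3681, 0.3236, 0.1842]
orientation: [0.999, 0.053, -0.001, 0.0]
ft_force: [-0.8, -0.1, -1.4]
width: 0.0579
grasp_force: 64.4
to above [ 9.96100451e-02 -6.12841698e-04 -6.20846894e-01] [[0.994, 0.107, -0.002], [0.107, -0.994, -0.001], [-0.002, 0.0, -1.0]]
```

View pics/i.png

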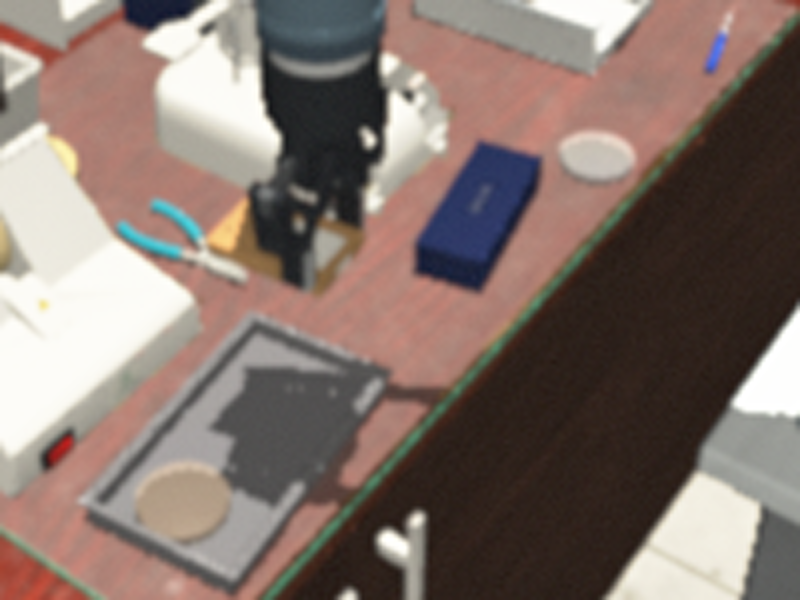

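The packet is held level above the tray. The tray's rim corners show more clearly here at (253, 317), (388, 372), (237, 583) and (84, 508), so I'll use them to refine the target.

```bash
python3 - <<'E'
from geo import *
P=[onz('scene',230+x/4,180+y/4,.022) for x,y in((253,317),(388,372),(237,583),(84,508))]
print(np.round(P,4).tolist(),np.mean(P,0), onz('scene',230+183/4,180+500/4,.016))
E
```

```text
[[0.4829, 0.2709, 0.022], [0.3638, 0.2559, 0.022], [0.3353, 0.4679, 0.022], [0.4591, 0.4837, 0.022]] [0.41028637 0.36959029 0.022     ] [0.41227596 0.4345714  0.016     ]
```

```bash
python3 -m pendant '[{"ax":0,"ay":0,"az":0,"x":0.093,"y":0,"z":-0.15,"hand":0.5},{"ax":0,"ay":0,"az":0,"x":0.093,"y":0,"z":-0.3,"hand":0.5},{"ax":0,"ay":0,"az":0,"x":0.093,"y":0,"z":-0.45,"hand":0.5},{"ax":0,"ay":0,"az":0,"x":0.093,"y":0,"z":-0.6,"hand":0.5},{"ax":0,"ay":0,"az":0,"x":0.093,"y":0,"z":-0.7,"hand":0.5},{"ax":0,"ay":0,"az":0,"x":0.093,"y":0,"z":-0.75,"hand":0.5},{"ax":0,"ay":0,"az":0,"x":0.093,"y":0,"z":-0.79,"hand":0.5},{"ax":0,"ay":0,"az":0,"x":0.093,"y":0,"z":-0.82,"hand":0.5},{"ax":0,"ay":0,"az":0,"x":0.093,"y":0,"z":-0.82,"hand":0.5},{"ax":0,"ay":0,"az":0,"x":0.093,"y":0,"z":-0.82,"hand":0.5}]'
```

```text
clock: 16.55
ee_pos: [0.3875, 0.3235, 0.0215]
orientation: [0.999, 0.052, 0.0, -0.0]
ft_force: [0.5, -0.6, -0.2]
width: 0.0578
grasp_force: 64.4
```

```bash
python3 - <<'E'
from rig import robot
import cv2,numpy as np
b=robot.get_image('scene')['color'][:,:,::-1][240:335,240:370]
a=robot.get_image('top')['color'][:,:,::-1][215:290,160:260]
c=np.zeros((300,800,3),np.uint8)
c[:,:400]=cv2.resize(a,(400,300),interpolation=cv2.INTER_CUBIC);c[:292,400:]=cv2.resize(b,(400,292),interpolation=cv2.INTER_CUBIC)
cv2.imwrite('pics/j.png',c)
E
```

```text
(no output)
```

View pics/j.png

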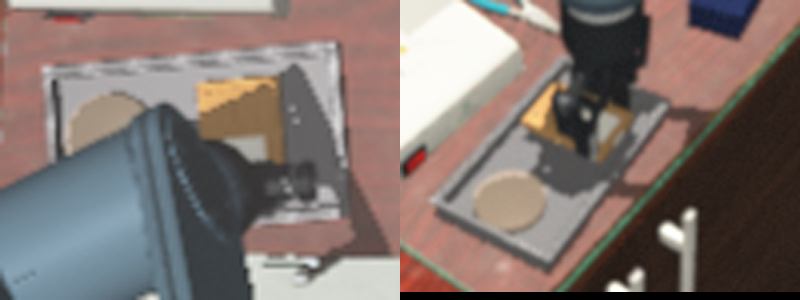

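The packet lies inside the free end of the tray: clear of the lens, with about 9 mm to the rear wall. I'm lowering it and letting go.

```bash
python3 -m pendant '[{"ax":0,"ay":0,"az":0,"x":0,"y":0,"z":-0.03,"hand":0.5},{"ax":0,"ay":0,"az":0,"x":0,"y":0,"z":-0.05,"hand":0.5},{"ax":0,"ay":0,"az":0,"x":0,"y":0,"z":-0.065,"hand":0.5},{"ax":0,"ay":0,"az":0,"x":0,"y":0,"z":-0.072,"hand":0.5},{"ax":0,"ay":0,"az":0,"x":0,"y":0,"z":-0.072,"hand":0.5},{"ax":0,"ay":0,"az":0,"x":0,"y":0,"z":-0.072,"hand":0.5}]'
```

```text
clock: 17.25
ee_pos: [0.3871, 0.3234, 0.0065]
orientation: [0.999, 0.052, -0.0, -0.0]
ft_force: [-0.4, -0.3, -0.2]
width: 0.0576
grasp_force: 64.4
```

```bash
python3 -m pendant '[{"ax":0,"ay":0,"az":0,"x":0,"y":0,"z":-0.004,"hand":0.5},{"ax":0,"ay":0,"az":0,"x":0,"y":0,"z":-0.007,"hand":0.5},{"ax":0,"ay":0,"az":0,"x":0,"y":0,"z":-0.007,"hand":0.5},{"ax":0,"ay":0,"az":0,"x":0,"y":0,"z":-0.007,"hand":0.82},{"ax":0,"ay":0,"az":0,"x":0,"y":0,"z":-0.007,"hand":0.82},{"ax":0,"ay":0,"az":0,"x":0,"y":0,"z":-0.007,"hand":0.82},{"ax":0,"ay":0,"az":0,"x":0,"y":0,"z":-0.007,"hand":0.82}]'
python3 -m pendant '[{"ax":0,"ay":0,"az":0,"x":0,"y":0,"z":0.05,"hand":0.82},{"ax":0,"ay":0,"az":0,"x":0,"y":0,"z":0.2,"hand":0.82},{"ax":0,"ay":0,"az":0,"x":0,"y":0,"z":0.4,"hand":0.82},{"ax":0,"ay":0,"az":0,"x":0,"y":0,"z":0.6,"hand":0.82},{"ax":0,"ay":0,"az":0,"x":-0.1,"y":-0.3,"z":0.9,"hand":0.82},{"ax":0,"ay":0,"az":0,"x":-0.2,"y":-0.6,"z":0.9,"hand":0.82},{"ax":0,"ay":0,"az":0,"x":-0.2,"y":-0.9,"z":0.9,"hand":0.82},{"ax":0,"ay":0,"az":0,"x":-0.2,"y":-0.9,"z":0.9,"hand":0.82},{"ax":0,"ay":0,"az":0,"x":-0.2,"y":-0.9,"z":0.9,"hand":0.82}]'
python3 - <<'E'
from rig import robot
import cv2,numpy as np
from geo import *
im=robot.get_image('top'); cv2.imwrite('pics/k.png',im['color'][:,:,::-1]); robot.get_image('scene')
for n in('top','scene'):
  for q in('packet_0','job_tray','tray_lens','cover_ridge'):
    for r in robot.trace(n,q)[:3]:
        m=r['mask'].astype(np.uint8);(cx,cy),(a,b),an=cv2.minAreaRect(cv2.findNonZero(m))
        print(n,q,round(r['score'],2),r['extent'],[round(v,1) for v in(cx,cy,a,b,an)],np.round(onz(n,cx,cy,.014),3))
# orange+white carton corners in tray
hsv=cv2.cvtColor(im['color'],cv2.COLOR_RGB2HSV); 
for nm,(r0,r1,c0,c1) in{'tray':(220,280,205,260),'disp':(165,250,395,460)}.items():
    m=cv2.inRange(hsv[r0:r1,c0:c1],(10,90,90),(25,255,255)); p=cv2.findNonZero(m)
    print(nm,len(p),cv2.boxPoints(cv2.minAreaRect(p))+[c0,r0])
E
```

```text
clock: 17.95
ee_pos: [0.387, 0.3234, 0.0051]
orientation: [0.999, 0.052, -0.0, -0.0]
ft_force: [0.1, 0.0, -0.7]
width: 0.0701
grasp_force: 0.0
clock: 18.85
ee_pos: [0.3468, 0.1389, 0.1865]
orientation: [0.999, 0.049, 0.001, 0.001]
ft_force: [-0.3, 0.7, -0.2]
width: 0.0701
grasp_force: 0.0
top packet_0 0.8 [211.7, 233.6, 20.7, 34.4] [221.5, 248.5, 33.0, 23.0, 90.0] [0.421 0.325 0.014]
top packet_0 0.72 [414.3, 184.7, 18.7, 23.4] [423.5, 195.5, 25.0, 21.0, 90.0] [ 0.592 -0.276  0.014]
top packet_0 0.24 [287.2, 241.8, 54.5, 26.4] [314.1, 253.7, 22.9, 52.6, 78.7] [0.411 0.05  0.014]
top job_tray 0.7 [169.8, 226.7, 77.4, 49.8] [209.0, 250.4, 44.8, 75.9, 84.3] [0.415 0.362 0.014]
top tray_lens 0.74 [177.8, 238.1, 20.6, 19.4] [188.0, 250.0, 22.0, 22.0, 90.0] [0.415 0.425 0.014]
top cover_ridge 0.94 [406.8, 168.0, 51.0, 13.5] [430.6, 175.6, 14.1, 49.3, 87.1] [ 0.653 -0.297  0.014]
top cover_ridge 0.23 [416.1, 182.7, 18.8, 25.3] [424.0, 195.2, 24.5, 21.1, 87.1] [ 0.593 -0.277  0.014]
scene packet_0 0.59 [280.8, 273.4, 36.5, 23.2] [297.5, 283.0, 30.9, 18.5, 24.4] [0.415 0.334 0.014]
scene job_tray 0.86 [249.3, 258.2, 81.8, 70.4] [288.9, 290.3, 45.0, 75.2, 36.4] [0.418 0.371 0.014]
scene tray_lens 0.64 [266.4, 296.0, 20.1, 23.5] [275.4, 305.1, 22.5, 19.4, 24.0] [0.414 0.434 0.014]
scene cover_ridge 0.47 [337.5, 151.8, 9.9, 18.9] [340.0, 157.5, 25.0, 8.0, 90.0] [ 0.729 -0.364  0.014]
scene cover_ridge 0.25 [334.1, 141.3, 63.2, 56.6] [359.6, 174.1, 66.4, 40.8, 28.4] [ 0.584 -0.295  0.014]
tray 424 [[210.23528814 235.05882359]
 [230.42352486 233.5058794 ]
 [232.74705696 263.71176529]
 [212.55882072 265.26470947]]
disp 300 [[412.81768036 183.53591156]
 [433.44474792 182.45027542]
 [434.72099304 206.6988945 ]
 [414.09392548 207.78453064]]
```

The packet lies flat (about 60 x 89 mm as seen) at tray x ≈ +5 mm, y ≈ -37 mm. The lens, tray, cover and stack are all in place, so I'm handing in.

```bash
python3 -c "
from rig import robot
print(robot.hand_in())"
```

```text
the job is handed in; nothing more can be done
None
```

I folded the cover fully back, drew the bottom packet out and laid it flat in the free end of the tray; the other three look neatly stacked. I handed the job in at about 19 s, and no verdict came back.

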